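# Box the engraved perfume flacon

## Robot

A 7-joint arm with a two-finger parallel gripper is mounted at the origin on the work surface. World frame = base frame: x ahead of the robot, y to its left, z up, the work surface at z = 0. Lengths are in mm, angles in rad, forces in N, time in s.
With the tool pointing down it reaches from about 425 to 825 mm from the base axis. Payload 3.6 kg.
Tool frame: the origin (TCP) lies midway between the tips of the shut fingers; the grasp point (between the pads) lies 19 mm behind it; y points along the fingers, z is the direction in which the jaws open and shut, and the axes are right-handed (so a half turn about y gives the same grasp; the last joint's range is limited). The gripper opens to 85 mm and grips with 20 to 120 N. Pads are 22 mm wide; open, the fingers measure 114 mm over their backs; the gripper's body (76 mm by 85 mm) begins 54 mm behind the grasp point. The pads swing forward as they close: fully open they stand 13 mm farther back than shut.
Start: joints at [-1.141, 0.615, -0.013, 1.423, 0.008, 1.103, -0.04], TCP at [286.082, 583.627, 231.297] pointing down, gripper open.
Joint ranges: [-3.12, 3.12], [-0.3, 2.06], [-1.34, 1.32], [0.26, 2.42], [-1.36, 4.5], [0.01, 1.98], [-2.84, 2.84]. Speed limits (rad/s): [2.79, 2.79, 3.14, 3.14, 3.14, 3.14, 3.14].

## Interface

Orientations are given as a 3x3 rotation matrix whose columns are the frame's x, y, z axes.
In Python, from plant import get_obs, capture, camera_params, close_job gives the robot as it stands.
- The arm moves only by the tool step_arm, never from a script. Its argument "targets" is a list of rows, each a list of 7 numbers: the closure in counts, from 0 (fully open) to 255 (shut), then the shift along the tool's x, y, z in mm, then the turn, a rotation vector about the tool's x, y, z in rad. In form: [[jaw, x, y, z, wx, wy, wz], ...]. A call has 1 to 5 rows; each row shifts and turns the pose as measured when the row begins, along the tool's axes as they then stand; what a row does not reach is not made up. A row lasts 1/10 s, in which the tool goes at most 50 mm and 8.59 degrees, less where a joint would pass 70% of its speed; a pose out of reach is approached as far as the arm can. A call is refused whole if a number of a shift passes 50 or a number of a turn 0.15, either way. A call with a gripper value outside its range is refused whole. The fingers move at their own pace and stop on an object; the grip force is fixed at half the most. Time passes only in rows, so rows that do not move let the fingers close. It gives the time, the measured TCP pose, the force and the opening at its end, in the units of the state.
- get_obs(): the state, without advancing time (a new reading comes with each control period).
- capture(name): name is "scene" or "top"; returns the picture (480x640x3 uint8, red, green, blue); there is no depth.
- camera_params(name): a dict with "mtx" (3x3 intrinsics, pixels), "position" and "attitude" of the camera in the world. Camera axes: x right, y up, looking along -z (the intrinsics and any distortion apply to the point x, -y, -z); pixel columns grow to the right and rows downward; lengths in mm; the calibration is good to about 2 mm. A picture is of the moment at which its call begins. camera_params takes no time and is no camera call.
- close_job(): hands the job in, once; it reports no verdict.
The state is a dict: "t": time; "joint_pos": joint angles; "dq": joint speeds; "tau": joint torques, N m; "position": TCP position; "eef_rot": TCP orientation; "contact_force": force on the tool from outside, world axes, zero at the start; "ft_torque": the same for the moment, N m; "opening": finger opening in mm.
Only numpy, scipy, OpenCV 4.12 (cv2) and the standard library are available. Lean on these libraries where they do the work, as an engineer would, in place of code of your own. Each camera call takes 0.05 s, during which the arm holds its last target. There are 200 camera calls.

## Task

Pack the amber perfume flacon: lower it gently, upright, into the deep kraft gift drum and let go without dropping it, then put the lid on the drum and press it down past the catches until it sits fully home and level. Leave the other things on the table alone.

Things in the scene. Friction and masses are not known exactly. Their poses are not given: they have to be found in the camera images.
- flacon_amber: ball-shaped amber glass perfume flacon, 68 mm across, 93 mm tall, about 0.2 kg, standing upright. Origin: centre of its flat underside (foot 40 mm across), z up. Ball centre at z = 27.5 mm, glass ends at z = 59 mm; gold cylindrical cap 26 mm in diameter from z = 63 to 93 mm: grip it there from above.
- flacon_green: bystander: the same flacon in green glass, same size and gold cap; stays where it is. Origin: centre of its underside.
- drum: deep open kraft gift drum, orange band at the foot, loose, 0.5 kg. Outside diameter 142 mm, inside 132 mm, height 135 mm. Origin: centre of its underside, z up. Four sprung rounded brass catches inside the mouth, 6 mm below the rim, stick inwards 6 mm. Its floor is a white sprung pad, top at z = 16 mm, that yields up to 8 mm (0.6 N per mm). Open a gripper only partly inside it.
- lid: lid lying knob up, 0.12 kg. Kraft disc 146 mm across, pale tapered plug below, orange knob on top. Origin: centre of plug underside, z up. Plug z 0-20 mm: 112 mm across at the bottom, 126 mm from z = 12; disc z 20-27; knob 26 mm across, z 27-55. Home: disc on the drum rim, origin 115 mm above drum origin. Laid on loosely it stands some mm proud on the catches; about 10 N down sends it home.
- flute_a: bystander: stemmed glass flute, 205 mm tall, foot 66 mm across, standing at the back of the work area. Origin: centre of its foot.
- flute_b: bystander: second glass flute, same size.
- spray: bystander: clear spray bottle with black cap, 48 mm across, 130 mm tall, at the left. Origin: centre of its underside.
- tumbler: bystander: black handled tumbler, 218 mm tall, at the right. Origin: centre of its underside.
- brush: bystander: brush 150 mm long lying near the robot. Origin: its middle, underside.
Mind the look-alikes: they are no part of the job. What is shaped like the lid but turquoise is not meant.

How it is judged (in metres and radians):
On the way, in this order (a step that is already met when the one before it is completed fails the run):
1. the amber flacon stands upright on the floor of the drum, let go (z of flacon_amber in the frame of drum between 0.007 and 0.018 m and horizontal distance between flacon_amber and drum below 0.045 m and angle between flacon_amber's own z axis and vertical below 0.15 rad and contact force between the fingers and flacon_amber below 0.05 N), for 0.2 s.
2. the lid is pressed home on the drum (z of lid in the frame of drum between 0.1125 and 0.1175 m and horizontal distance between lid and drum below 0.007 m and angle between the z axis of lid and the z axis of drum, either way round below 0.03 rad), for 0.2 s.
At the end, for the whole second after the job is handed in: The drum stands upright on the table (tilt under 0.03 rad); the amber flacon stands on its sprung floor, within 45 mm of the axis, tilt under 0.15 rad; the lid is home on the rim (within 2.5 mm of fully down, 7 mm of centred, tilt under 0.03 rad); all at rest (z of flacon_amber in the frame of drum between 0.007 and 0.018 m and horizontal distance between flacon_amber and drum below 0.045 m and angle between flacon_amber's own z axis and vertical below 0.15 rad and z of lid in the frame of drum between 0.1125 and 0.1175 m and horizontal distance between lid and drum below 0.007 m and angle between each of lid, drum's own z axis and vertical below 0.03 rad and height (world z) of drum below 0.005 m and linear speed of each of drum, lid, flacon_amber below 0.02 m/s); the robot touches nothing.
It fails at once if the amber flacon is dropped (moves faster than 0.4 m/s with no finger holding it) (linear speed of flacon_amber above 0.4 m/s and contact force between the fingers and flacon_amber below 0.05 N).
It fails at once if the amber flacon is pushed against the drum or its floor with more than 15 N (contact force between flacon_amber and drum above 15 N).
It fails at once if a bystander (green flacon, flutes, spray bottle, tumbler, brush) is moved more than 30 mm (distance of any of flacon_green, flute_a, flute_b, spray, tumbler, brush from where it was at the start of the episode above 0.03 m).
It also fails if it takes over 64 s, if anything falls off the work surface, if the arm or the gripper's body presses on something with over 40 N, if the wrist force passes 120 N, or if a joint passes its speed limit or range.

## Working session

There is one attempt and no reset: what is moved stays moved. The work goes in short steps, Python scripts to look and compute and a tool call to move; the robot and the scene stay as the last step left them, time stands still between calls to the robot, and variables do not carry over. Pictures are saved under pics/ and viewed, about 8 in all and at most 12, crops included, and the job is handed in when it is done.

Besides the shell and the picture viewer there is one more tool, called after ">>>" by a JSON object that holds its "fn" and its "kwargs". step_arm: Moves the arm, as the interface text tells. Its arguments: {"type":"object","properties":{"targets":{"type":"array","items":{"type":"array","items":{"type":"number"}}}},"required":["targets"]}

```bash
mkdir -p pics; cat > h.py <<'E'
import numpy as np, cv2
from plant import get_obs, capture, camera_params, close_job
def save(n,f,crop=None,s=1):
    im=capture(n); cv2.imwrite('pics/raw_'+f,im[:,:,::-1]); o=im if crop is None else im[crop[1]:crop[3],crop[0]:crop[2]]
    o=cv2.resize(o,None,fx=s,fy=s,interpolation=cv2.INTER_CUBIC); cv2.imwrite('pics/'+f,o[:,:,::-1]); return im
def ray(n,u,v):
    p=camera_params(n); d=p.get('dist',p.get('distortion'))
    q=cv2.undistortPoints(np.array([[[u,v]]],float),np.array(p['mtx'],float),None if d is None else np.array(d,float))[0,0]
    r=np.array(p['attitude'])@np.array([q[0],-q[1],-1]); return np.array(p['position'],float),r
def onz(n,u,v,z):
    c,r=ray(n,u,v); return c+r*(z-c[2])/r[2]
def proj(n,P):
    p=camera_params(n); d=p.get('dist',p.get('distortion'))
    x=np.array(p['attitude']).T@(np.array(P,float)-np.array(p['position'])); x=np.array([x[0],-x[1],-x[2]])
    return cv2.projectPoints(x[None],np.zeros(3),np.zeros(3),np.array(p['mtx'],float),None if d is None else np.array(d,float))[0][0,0]
E
python3 - <<'E'
from h import *
a=save('scene','s0.png');b=save('top','t0.png')
for n in('scene','top'):print(n,camera_params(n))
print(get_obs())
E
```

```text
scene {'mtx': array([[498.32673174,   0.        , 312.60233759],
       [  0.        , 498.32673174, 236.22690747],
       [  0.        ,   0.        ,   1.        ]]), 'position': array([1041.78350099, -662.65295507, 1410.45975748]), 'attitude': array([[ 0.71776107, -0.59401325,  0.36327304],
       [ 0.6962831 ,  0.61009157, -0.37812447],
       [ 0.00298113,  0.5243439 ,  0.85150137]])}
top {'mtx': array([[542.87110683,   0.        , 314.68698399],
       [  0.        , 542.87110683, 232.71816868],
       [  0.        ,   0.        ,   1.        ]]), 'position': array([ 380.08443945,  -40.88565332, 1517.17283103]), 'attitude': array([[ 0.00630313,  0.99813329, -0.06074701],
       [-0.99986512,  0.00721212,  0.0147559 ],
       [ 0.01516647,  0.06064581,  0.99804412]])}
{'t': 0.1, 'joint_pos': array([-1.14151804,  0.61581758, -0.01263346,  1.42473948,  0.00809148,
        1.10339429, -0.04042093]), 'dq': array([ 0.00025576, -0.00184594,  0.00026868, -0.00562564, -0.0005176 ,
        0.00101162,  0.00043054]), 'tau': array([ 1.13273705e-03, -4.70385075e+01,  2.60171117e-01, -1.71570808e+01,
        1.00891039e-02,  5.86626222e-03, -1.27898571e-05]), 'position': array([285.78246291, 583.0426218 , 230.25685068]), 'eef_rot': array([[ 8.97942743e-01, -1.00616537e-03,  4.40111142e-01],
       [-4.40112292e-01, -2.07825648e-03,  8.97940338e-01],
       [ 1.11873644e-05, -9.99997334e-01, -2.30898107e-03]]), 'contact_force': array([0.00110078, 0.36787572, 0.40669641]), 'ft_torque': array([ 0.00380613, -0.00507094,  0.03332871]), 'opening': 85.4755080513709}
```

View pics/s0.png

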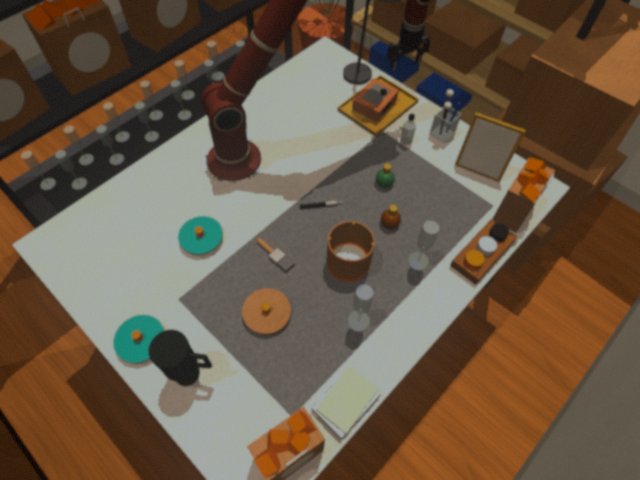

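View pics/t0.png

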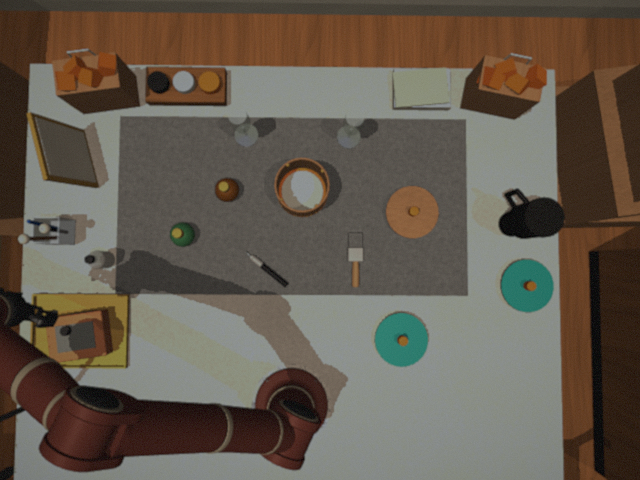

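Both views agree. Possible confusions in the top view are:
- **Flacon:** amber at (227,189), green at (182,235). I choose amber.
- **Lid:** kraft disc at (413,212), turquoise discs at (403,339) and (527,286). I choose kraft.
- **Drum:** the only one is at (302,187).

Next I measure these and check the choice in one close crop.

```bash
cat > m.py <<'E'
from h import *
t=cv2.imread('pics/raw_t0.png');s=cv2.imread('pics/raw_s0.png')
def blobs(im,box,lo,hi,name,k=3):
    x0,y0,x1,y1=box; h=cv2.cvtColor(im[y0:y1,x0:x1],cv2.COLOR_BGR2HSV); m=cv2.inRange(h,lo,hi)
    n,_,st,c=cv2.connectedComponentsWithStats(m)
    for i in sorted(range(1,n),key=lambda i:-st[i,4])[:k]: print(name,c[i].round(1)+[x0,y0],st[i][:]+np.array([x0,y0,0,0,0]))
blobs(t,(205,165,250,215),(20,120,110),(35,255,255),'T cap')
blobs(s,(370,195,410,235),(20,120,110),(35,255,255),'S cap')
blobs(t,(205,165,250,215),(3,120,40),(35,255,255),'T flac',1)
blobs(s,(370,195,410,235),(3,120,40),(35,255,255),'S flac',1)
blobs(t,(375,175,450,250),(5,90,90),(25,255,255),'T lid',1)
blobs(s,(230,275,305,345),(5,90,90),(25,255,255),'S lid',1)
blobs(t,(375,175,450,250),(8,190,100),(25,255,255),'T knob',2)
blobs(s,(230,275,305,345),(8,190,100),(25,255,255),'S knob',2)
blobs(t,(260,145,345,230),(3,90,60),(25,255,255),'T drum',2)
cr=lambda im,b:cv2.resize(im[b[1]:b[3],b[0]:b[2]],(380,285),interpolation=cv2.INTER_CUBIC)
cv2.imwrite('pics/c1.png',np.vstack([np.hstack([cr(t,(190,150,342,264)),cr(s,(330,150,442,234))]),np.hstack([cr(t,(260,142,348,208+0)),cr(s,(220,200,400,335))])]))
E
python3 m.py
```

```text
T cap [223. 186.] [219 182   9   9  69]
S cap [393.  207.7] [390 205   7   7  39]
T flac [226.6 189.4] [215 179  24  22 416]
S flac [390.7 217.2] [382 205  18  24 312]
T lid [411.8 211.7] [ 386  186   53   53 2190]
S lid [266.  310.6] [ 242  288   49   46 1804]
T knob [412.  208.8] [411 208   3   3   4]
T knob [414.7 207.7] [414 207   2   2   3]
S knob [265.4 306.8] [262 303   8   9  63]
T drum [302.1 184.9] [274 158  56  59 965]
T drum [315.4 212.4] [314 212   4   2   5]
```

View pics/c1.png

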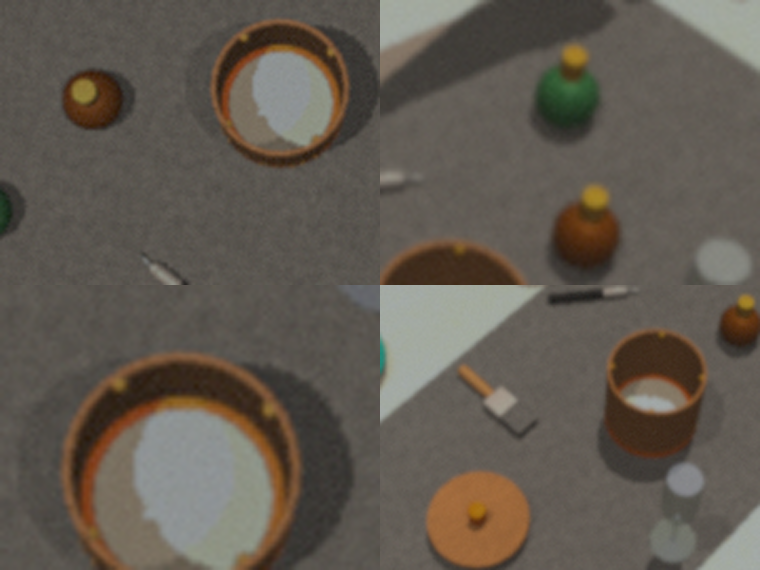

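The crop confirms the choice: gold-capped amber flacon, kraft lid with its orange knob, and drum with brass catches. Now the positions.

```bash
python3 - <<'E'
from h import *
t=cv2.imread('pics/raw_t0.png');s=cv2.imread('pics/raw_s0.png')
P=lambda a,b:print(a,np.round(b,1))
def tri(a,b):
    c1,r1=ray('top',*a);c2,r2=ray('scene',*b); r1/=np.linalg.norm(r1);r2/=np.linalg.norm(r2)
    k=np.linalg.lstsq(np.c_[r1,-r2],c2-c1,rcond=None)[0]; p,q=c1+k[0]*r1,c2+k[1]*r2; return np.r_[(p+q)/2,np.linalg.norm(p-q)]
P('cap T z90',onz('top',223,186,90));P('cap S z83',onz('scene',393,207.7,83));P('cap tri',tri((223,186),(393,207.7)))
P('flac T z32',onz('top',226.8,189.6,30));
P('lid T',onz('top',412.3,212,25));P('lid S',onz('scene',266,311,25));P('knobS z45',onz('scene',265.4,306.8,45))
# drum rim: brightest kraft ring -> convex hull of mask upper part, fit by rim circle
for n,im,box in(('top',t,(262,148,342,228)),('scene',s,(320,214,382,262))):
    x0,y0,x1,y1=box;h=cv2.cvtColor(im[y0:y1,x0:x1],cv2.COLOR_BGR2HSV)
    m=cv2.inRange(h,(3,90,95),(25,255,255));ys,xs=np.nonzero(m)
    pts=np.array([onz(n,x+x0,y+y0,135)[:2] for x,y in zip(xs,ys)])
    # ring of mean radius 68.5: robust circle fit
    from scipy.optimize import least_squares
    r=least_squares(lambda c:np.hypot(*(pts-c).T)-68.5,pts.mean(0),loss='soft_l1',f_scale=2)
    d=np.hypot(*(pts-r.x).T)-68.5
    print('drum',n,r.x.round(1),len(pts),np.percentile(abs(d),[50,80]).round(1))
for k,p in(('flute1',(247,138)),('flute2',(348,138)),('green',(182,235))):P(k,onz('top',*p,0))
for k,p in(('fl1S',(418,262)),('fl2S',(358,321))):P(k,onz('scene',*p,0))
E
```

```text
cap T z90 [588.8 181.   90. ]
cap S z83 [586.7 186.8  83. ]
cap tri [589.1 181.2  91.    1.1]
flac T z32 [587.7 179.7  30. ]
lid T [ 530.3 -332.8   25. ]
lid S [ 533.6 -332.9   25. ]
knobS z45 [ 529.9 -329.8   45. ]
drum top [586.4 -26.7] 618 [ 3.1 17.9]
drum scene [587.9 -25.6] 392 [ 3.1 17.1]
flute1 [739.1 129.6   0. ]
flute2 [ 741.9 -156.     0. ]
green [463.4 306.8   0. ]
fl1S [751.4 130.7  -0. ]
fl2S [ 746.6 -156.1    0. ]
```

>>> {"fn": "step_arm", "kwargs": {"targets": [[0, 40, 0, -20, 0, 0, 0], [0, 40, 0, -20, 0, 0, 0], [0, 40, 0, -20, 0, 0, 0], [0, 40, 0, -20, 0, 0, 0], [0, 40, 0, -20, 0, 0, 0]]}}

```text
t: 0.6
position: [416.7, 407.9, 225.5]
eef_rot: [[0.906, -0.01, 0.422], [-0.422, -0.001, 0.907], [-0.009, -1.0, -0.005]]
contact_force: [0.6, 0.8, 0.1]
opening: 85.4
```

>>> {"fn": "step_arm", "kwargs": {"targets": [[0, 40, 0, -20, 0, 0, 0], [0, 40, 0, -20, 0, 0, 0], [0, 40, 0, -20, 0, 0, 0], [0, 40, 0, -20, 0, 0, 0], [0, 40, 0, -20, 0, 0, 0]]}}

```text
t: 1.1
position: [559.1, 224.2, 222.3]
eef_rot: [[0.907, -0.014, 0.421], [-0.421, -0.003, 0.907], [-0.011, -1.0, -0.009]]
contact_force: [1.6, 0.6, -0.2]
opening: 84.9
```

```bash
cat > d.py <<'E'
import sys; from h import *
o=get_obs(); g=np.array([float(x) for x in sys.argv[1:4]])
print('t',o['t'],'pos',o['position'].round(1),'d tool',(o['eef_rot'].T@(g-o['position'])).round(1),'open',round(o['opening'],1),'F',np.round(o['contact_force'],1))
R=o['eef_rot'];y=R[:,1];print('tilt turn',(R.T@np.cross(y,[0,0,-1])).round(3),'yaw z',np.degrees(np.arctan2(R[1,2],R[0,2])).round(1))
E
python3 d.py 588.5 181 66
```

```text
t 1.1 pos [559.1 224.2 222.3] d tool [ 46.7 156.  -25.3] open 84.9 F [ 1.6  0.6 -0.2]
tilt turn [ 0.009  0.    -0.011] yaw z 65.1
```

>>> {"fn": "step_arm", "kwargs": {"targets": [[0, 30, 20, -16, 0.009, 0, -0.011], [0, 12, 20, -6, 0, 0, 0], [0, 0, 0, 0, 0, 0, 0], [0, 0, 0, 0, 0, 0, 0]]}}

```text
t: 1.5
position: [593.0, 173.9, 180.1]
eef_rot: [[0.9, 0.002, 0.436], [-0.436, -0.006, 0.9], [0.004, -1.0, -0.005]]
contact_force: [0.1, 0.7, 0.6]
opening: 85.3
```

```bash
python3 d.py 588.5 181 66
```

```text
t 1.5 pos [593.  173.9 180.1] d tool [ -7.6 114.    5. ] open 85.3 F [0.1 0.7 0.6]
tilt turn [0.005 0.    0.004] yaw z 64.2
```

>>> {"fn": "step_arm", "kwargs": {"targets": [[60, -7, 25, 5, 0, 0, 0], [60, 0, 25, 0, 0, 0, 0], [60, 0, 0, 0, 0, 0, 0], [60, 0, 0, 0, 0, 0, 0]]}}

```text
t: 1.9
position: [588.1, 189.6, 133.6]
eef_rot: [[0.904, 0.006, 0.427], [-0.427, 0.001, 0.904], [0.006, -1.0, 0.003]]
contact_force: [-0.2, -0.5, 0.1]
opening: 64.9
```

```bash
python3 - <<'E'
from h import *
save('top','t1.png',(180,140,280,215),4)
E
python3 d.py 588.5 181 66
```

```text
t 1.95 pos [588.  189.6 133.6] d tool [ 3.8 67.6 -7.8] open 65.2 F [ 0.7  0.5 -0.1]
tilt turn [-0.003  0.     0.005] yaw z 64.7
```

View pics/t1.png

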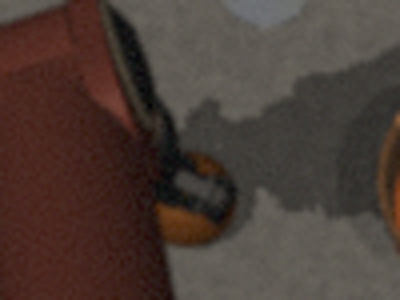

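The gripper is above the flacon, though the arm hides the cap. Centring, then descending.

>>> {"fn": "step_arm", "kwargs": {"targets": [[60, 4, 10, -8, 0, 0, 0], [60, 0, 0, 0, 0, 0, 0], [60, 0, 0, 0, 0, 0, 0]]}}

```text
t: 2.25
position: [589.7, 181.3, 126.3]
eef_rot: [[0.905, 0.012, 0.426], [-0.426, 0.003, 0.905], [0.009, -1.0, 0.007]]
contact_force: [0.5, -0.2, -0.8]
opening: 65.4
```

```bash
python3 d.py 588.5 181 66
```

```text
t 2.25 pos [589.7 181.3 126.3] d tool [-1.6 60.3 -1.2] open 65.4 F [ 0.5 -0.2 -0.8]
tilt turn [-0.007  0.     0.009] yaw z 64.8
```

>>> {"fn": "step_arm", "kwargs": {"targets": [[60, -1, 20, -1, -0.007, 0, 0.009], [60, 0, 20, 0, 0, 0, 0], [60, 0, 10, 0, 0, 0, 0], [60, 0, 0, 0, 0, 0, 0], [60, 0, 0, 0, 0, 0, 0]]}}

```text
t: 2.75
position: [589.2, 180.0, 73.1]
eef_rot: [[0.904, 0.0, 0.428], [-0.428, -0.0, 0.904], [0.0, -1.0, -0.0]]
contact_force: [0.9, -0.3, -0.0]
opening: 65.2
```

```bash
python3 d.py 588.5 181 66
```

```text
t 2.75 pos [589.2 180.   73.1] d tool [-1.1  7.1  0.6] open 65.2 F [ 0.9 -0.3 -0. ]
tilt turn [ 0. -0.  0.] yaw z 64.7
```

>>> {"fn": "step_arm", "kwargs": {"targets": [[60, -1, 8, 0, 0, 0, 0], [60, 0, 0, 0, 0, 0, 0], [60, 0, 0, 0, 0, 0, 0]]}}

```text
t: 3.05
position: [589.1, 180.9, 65.5]
eef_rot: [[0.904, 0.002, 0.428], [-0.428, 0.001, 0.904], [0.002, -1.0, 0.001]]
contact_force: [0.4, 1.0, -0.1]
opening: 65.2
```

>>> {"fn": "step_arm", "kwargs": {"targets": [[255, 0, 0, 0, 0, 0, 0], [255, 0, 0, 0, 0, 0, 0], [255, 0, 0, 0, 0, 0, 0], [255, 0, 0, 0, 0, 0, 0], [255, 0, 0, 0, 0, 0, 0]]}}

```text
t: 3.55
position: [589.6, 181.2, 66.7]
eef_rot: [[0.904, 0.004, 0.427], [-0.427, 0.001, 0.904], [0.003, -1.0, 0.003]]
contact_force: [-0.3, 0.1, -0.8]
opening: 24.3
```

```bash
python3 d.py 588.5 181 66
```

```text
t 3.55 pos [589.6 181.2  66.7] d tool [-0.9  0.7 -0.7] open 24.3 F [-0.3  0.1 -0.8]
tilt turn [-0.003 -0.     0.003] yaw z 64.7
```

Gripped: opening 24.3 mm on the 26 mm cap, TCP 66.7 mm above the foot. Lifting.

>>> {"fn": "step_arm", "kwargs": {"targets": [[255, 0, -15, 0, 0, 0, 0], [255, 0, -30, 0, 0, 0, 0], [255, 0, -35, 0, 0, 0, 0], [255, 0, -35, 0, 0, 0, 0], [255, 0, -30, 0, 0, 0, 0]]}}

```text
t: 4.05
position: [585.0, 179.6, 213.7]
eef_rot: [[0.904, -0.01, 0.427], [-0.427, -0.003, 0.904], [-0.007, -1.0, -0.007]]
contact_force: [0.6, -0.5, -1.3]
opening: 23.8
```

>>> {"fn": "step_arm", "kwargs": {"targets": [[255, 0, -15, 0, 0, 0, 0], [255, 0, 0, 0, 0, 0, 0], [255, 0, 0, 0, 0, 0, 0]]}}

```text
t: 4.35
position: [587.4, 180.2, 237.2]
eef_rot: [[0.904, 0.002, 0.428], [-0.428, 0.001, 0.904], [0.002, -1.0, 0.002]]
contact_force: [0.5, -0.6, -1.4]
opening: 24.5
```

```bash
python3 d.py 587 -26 235
```

```text
t 4.35 pos [587.4 180.2 237.2] d tool [  87.8    2.1 -186.6] open 24.5 F [ 0.5 -0.6 -1.4]
tilt turn [-0.002  0.     0.002] yaw z 64.7
```

>>> {"fn": "step_arm", "kwargs": {"targets": [[255, 10, 0, -21, 0, 0, 0], [255, 16, 0, -34, 0, 0, 0], [255, 16, 0, -34, 0, 0, 0], [255, 16, 0, -34, 0, 0, 0], [255, 12, 0, -26, 0, 0, 0]]}}

```text
t: 4.85
position: [582.8, 18.7, 229.7]
eef_rot: [[0.91, -0.011, 0.414], [-0.414, 0.005, 0.91], [-0.012, -1.0, -0.0]]
contact_force: [0.2, 0.5, -2.3]
opening: 24.4
```

>>> {"fn": "step_arm", "kwargs": {"targets": [[255, 5, 0, -10, 0, 0, 0], [255, 0, 0, 0, 0, 0, 0], [255, 0, 0, 0, 0, 0, 0]]}}

```text
t: 5.15
position: [581.1, 2.5, 226.4]
eef_rot: [[0.907, -0.018, 0.421], [-0.421, 0.002, 0.907], [-0.018, -1.0, -0.005]]
contact_force: [-0.1, 0.5, -1.2]
opening: 24.1
```

```bash
python3 d.py 587 -26 235
```

```text
t 5.15 pos [581.1   2.5 226.4] d tool [ 17.2  -8.7 -23.4] open 24.1 F [-0.1  0.5 -1.2]
tilt turn [ 0.005 -0.    -0.018] yaw z 65.1
```

>>> {"fn": "step_arm", "kwargs": {"targets": [[255, 17, -4, -23, 0.005, 0, -0.018], [255, 0, 0, 0, 0, 0, 0], [255, 0, 0, 0, 0, 0, 0], [255, 0, 0, 0, 0, 0, 0]]}}

```text
t: 5.55
position: [587.2, -15.7, 229.1]
eef_rot: [[0.913, -0.001, 0.409], [-0.409, 0.006, 0.912], [-0.004, -1.0, 0.005]]
contact_force: [0.2, 0.5, -0.5]
opening: 24.1
```

```bash
python3 - <<'E'
from h import *
a=save('scene','s2.png',(300,140,420,290),4)
E
python3 d.py 587 -26 235
```

```text
t 5.6 pos [587.1 -14.7 229. ] d tool [  4.5  -6.1 -10.3] open 24.3 F [ 0.5  1.3 -0.8]
tilt turn [-0.005  0.    -0.004] yaw z 65.9
```

View pics/s2.png

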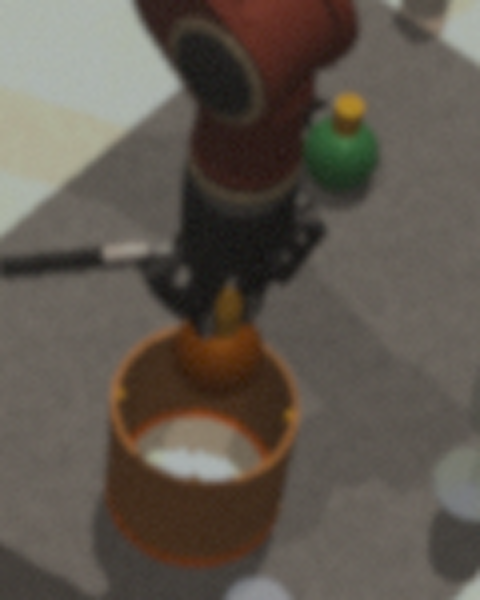

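The picture shows the flacon held upright over the drum, with the rim centre near crop (203,400). I centre it, then lower.

>>> {"fn": "step_arm", "kwargs": {"targets": [[255, 5, 0, -10, -0.005, 0, -0.004], [255, 0, 0, 0, 0, 0, 0], [255, 0, 0, 0, 0, 0, 0]]}}

```text
t: 5.9
position: [587.6, -24.2, 228.7]
eef_rot: [[0.914, -0.0, 0.405], [-0.405, 0.001, 0.914], [-0.001, -1.0, 0.001]]
contact_force: [0.0, -0.5, -1.8]
opening: 24.2
```

```bash
python3 d.py 587 -26 82
```

```text
t 5.9 pos [587.6 -24.2 228.7] d tool [  0.2 146.7  -2. ] open 24.2 F [ 0.  -0.5 -1.8]
tilt turn [-0.001  0.    -0.001] yaw z 66.1
```

>>> {"fn": "step_arm", "kwargs": {"targets": [[255, 0, 15, -2, 0, 0, 0], [255, 0, 22, 0, 0, 0, 0], [255, 0, 22, 0, 0, 0, 0], [255, 0, 18, 0, 0, 0, 0], [255, 0, 0, 0, 0, 0, 0]]}}

```text
t: 6.4
position: [588.4, -26.2, 150.9]
eef_rot: [[0.914, 0.004, 0.405], [-0.405, 0.001, 0.914], [0.003, -1.0, 0.003]]
contact_force: [-0.5, -0.6, -1.8]
opening: 24.1
```

```bash
python3 d.py 587 -26 82
```

```text
t 6.4 pos [588.4 -26.2 150.9] d tool [-1.6 68.9 -0.6] open 24.1 F [-0.5 -0.6 -1.8]
tilt turn [-0.003  0.     0.003] yaw z 66.1
```

>>> {"fn": "step_arm", "kwargs": {"targets": [[255, -1, 15, 0, -0.003, 0, 0.003], [255, 0, 18, 0, 0, 0, 0], [255, 0, 15, 0, 0, 0, 0], [255, 0, 8, 0, 0, 0, 0], [255, 0, 0, 0, 0, 0, 0]]}}

```text
t: 6.9
position: [590.4, -25.5, 94.6]
eef_rot: [[0.914, 0.007, 0.405], [-0.405, -0.0, 0.914], [0.006, -1.0, 0.002]]
contact_force: [-0.7, 0.3, -0.9]
opening: 24.3
```

```bash
python3 d.py 587 -26 80
```

```text
t 6.9 pos [590.4 -25.5  94.6] d tool [-3.  14.6 -1.9] open 24.3 F [-0.7  0.3 -0.9]
tilt turn [-0.002  0.     0.006] yaw z 66.1
```

>>> {"fn": "step_arm", "kwargs": {"targets": [[255, -2, 6, -1, -0.002, 0, 0.006], [255, 0, 4, 0, 0, 0, 0], [255, 0, 2, 0, 0, 0, 0], [255, 0, 0, 0, 0, 0, 0]]}}

```text
t: 7.3
position: [589.8, -25.6, 83.7]
eef_rot: [[0.914, 0.004, 0.405], [-0.405, 0.0, 0.914], [0.004, -1.0, 0.002]]
contact_force: [-0.3, -0.2, -1.4]
opening: 23.9
```

```bash
python3 d.py 587 -26 80
```

```text
t 7.3 pos [589.8 -25.6  83.7] d tool [-2.4  3.7 -1.5] open 23.9 F [-0.3 -0.2 -1.4]
tilt turn [-0.002 -0.     0.004] yaw z 66.1
```

>>> {"fn": "step_arm", "kwargs": {"targets": [[255, 0, 3, 0, 0, 0, 0], [255, 0, 2, 0, 0, 0, 0], [255, 0, 0, 0, 0, 0, 0], [255, 0, 0, 0, 0, 0, 0]]}}

```text
t: 7.7
position: [590.6, -25.7, 79.7]
eef_rot: [[0.914, 0.006, 0.405], [-0.405, 0.0, 0.914], [0.006, -1.0, 0.002]]
contact_force: [-0.2, -0.1, 0.8]
opening: 24.1
```

```bash
python3 d.py 587 -26 80
```

```text
t 7.7 pos [590.6 -25.7  79.7] d tool [-3.2 -0.4 -1.7] open 24.1 F [-0.2 -0.1  0.8]
tilt turn [-0.002  0.     0.006] yaw z 66.1
```

The wrist force rose from about −1.5 to +0.8 N, so the pad carries the flacon. Releasing partly, to about 48 mm.

>>> {"fn": "step_arm", "kwargs": {"targets": [[140, 0, 0, 0, 0, 0, 0], [110, 0, 0, 0, 0, 0, 0], [110, 0, 0, 0, 0, 0, 0], [110, 0, 0, 0, 0, 0, 0], [110, 0, 0, 0, 0, 0, 0]]}}

```text
t: 8.2
position: [591.8, -25.7, 80.5]
eef_rot: [[0.914, 0.009, 0.405], [-0.405, 0.0, 0.914], [0.008, -1.0, 0.004]]
contact_force: [0.4, -0.5, -0.3]
opening: 48.4
```

>>> {"fn": "step_arm", "kwargs": {"targets": [[110, 0, -10, 0, 0, 0, 0], [110, 0, -20, 0, 0, 0, 0], [110, 0, -30, 0, 0, 0, 0], [110, 0, -40, 0, 0, 0, 0], [110, 0, -40, 0, 0, 0, 0]]}}

```text
t: 8.7
position: [586.6, -25.6, 221.0]
eef_rot: [[0.914, -0.005, 0.405], [-0.405, 0.0, 0.914], [-0.005, -1.0, -0.002]]
contact_force: [1.3, 0.1, -0.5]
opening: 48.3
```

```bash
python3 d.py 531 -332 170
```

```text
t 8.7 pos [586.6 -25.6 221. ] d tool [  73.6   51.2 -302.6] open 48.3 F [ 1.3  0.1 -0.5]
tilt turn [ 0.002  0.    -0.005] yaw z 66.1
```

>>> {"fn": "step_arm", "kwargs": {"targets": [[60, 6, -5, -24, 0, 0, 0], [60, 10, -5, -42, 0, 0, 0], [60, 10, 0, -42, 0, 0, 0], [60, 10, 0, -42, 0, 0, 0], [60, 10, 0, -42, 0, 0, 0]]}}

```text
t: 9.2
position: [559.1, -214.7, 244.0]
eef_rot: [[0.922, 0.02, 0.386], [-0.386, 0.005, 0.922], [0.016, -1.0, 0.012]]
contact_force: [0.4, -0.2, 0.5]
opening: 65.5
```

>>> {"fn": "step_arm", "kwargs": {"targets": [[60, 10, 0, -42, 0, 0, 0], [60, 10, 0, -40, 0, 0, 0], [60, 0, 0, 0, 0, 0, 0], [60, 0, 0, 0, 0, 0, 0]]}}

```text
t: 9.6
position: [540.9, -311.4, 246.8]
eef_rot: [[0.917, 0.021, 0.399], [-0.399, -0.003, 0.917], [0.021, -1.0, 0.006]]
contact_force: [0.0, 0.3, -0.6]
opening: 65.4
```

```bash
python3 - <<'E'
from h import *
a=save('top','t3.png',(255,140,455,265),4)
E
python3 d.py 531 -332 130
```

```text
t 9.65 pos [ 540.2 -312.5  246.9] d tool [ -3.1 116.7 -22. ] open 65.6 F [ 0.1 -1.1  0.5]
tilt turn [-0.004  0.     0.021] yaw z 66.4
```

View pics/t3.png

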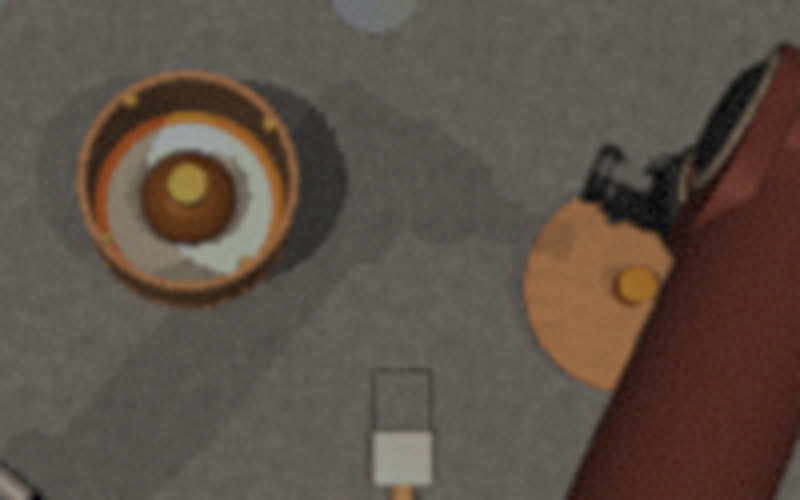

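The flacon stands upright in the drum: cap at crop (187,184), rim centre about (189,180). The lid knob shows clearly at (635,285), so I refine the lid and drum from this.

```bash
python3 - <<'E'
from h import *
print('knob',onz('top',255+635/4,140+285/4,55).round(1))
print('drum c',onz('top',255+188.5/4-.4,140+180.5/4-.4,135).round(1),'cap',onz('top',255+187/4,140+184/4,105).round(1))
t=cv2.imread('pics/raw_t3.png');h=cv2.cvtColor(t,cv2.COLOR_BGR2HSV)
m=cv2.inRange(h,(3,80,85),(25,255,255));m[:, :268]=0;m[:,336:]=0;m[:150]=0;m[222:]=0
# outermost mask pixel by angle about the rim centre, upper half (wall hides none there) and sides
c=onz('top',302,185.2,135)[:2]
ys,xs=np.nonzero(m);p=np.array([onz('top',x,y,135)[:2] for x,y in zip(xs,ys)])
from scipy.optimize import least_squares
for it in range(6):
    d=p-c;a=np.degrees(np.arctan2(d[:,1],d[:,0]));r=np.hypot(*d.T);k=(abs(a)<115)&(abs(r-68.5)<6)
    f=least_squares(lambda q:np.hypot(*(p[k]-q[:2]).T)-q[2],[*c,68.5],loss='soft_l1');c=f.x[:2]
print('rim fit',f.x.round(1),k.sum())
E
```

```text
knob [ 529.4 -330.9   55. ]
drum c [587.2 -27.3 135. ] cap [588.4 -27.1 105. ]
rim fit [588.1 -26.6  67.8] 314
```

>>> {"fn": "step_arm", "kwargs": {"targets": [[60, -3, 20, -11, -0.004, 0, 0.02], [60, 0, 20, -11, 0, 0, 0], [60, 0, 0, 0, 0, 0, 0], [60, 0, 0, 0, 0, 0, 0]]}}

```text
t: 10.05
position: [530.1, -327.1, 204.3]
eef_rot: [[0.92, -0.001, 0.392], [-0.392, 0.003, 0.92], [-0.002, -1.0, 0.002]]
contact_force: [0.6, 0.3, 0.2]
opening: 65.0
```

```bash
python3 d.py 531 -332 130
```

```text
t 10.05 pos [ 530.1 -327.1  204.3] d tool [ 3.  74.3 -4.3] open 65.0 F [0.6 0.3 0.2]
tilt turn [-0.002  0.    -0.002] yaw z 66.9
```

>>> {"fn": "step_arm", "kwargs": {"targets": [[60, 1, 20, -3, 0, 0, 0], [60, 0, 30, 0, 0, 0, 0], [60, 0, 30, 0, 0, 0, 0], [60, 0, 20, 0, 0, 0, 0], [60, 0, 0, 0, 0, 0, 0]]}}

```text
t: 10.55
position: [535.7, -325.1, 105.0]
eef_rot: [[0.923, 0.006, 0.384], [-0.384, 0.003, 0.923], [0.005, -1.0, 0.005]]
contact_force: [-0.2, 0.2, -0.1]
opening: 65.3
```

```bash
python3 d.py 530.5 -331.5 29
```

```text
t 10.55 pos [ 535.7 -325.1  105. ] d tool [-2.7 76.  -8.2] open 65.3 F [-0.2  0.2 -0.1]
tilt turn [-0.005  0.     0.005] yaw z 67.4
```

>>> {"fn": "step_arm", "kwargs": {"targets": [[60, -3, 15, -8, -0.005, 0, 0.005], [60, 0, 20, 0, 0, 0, 0], [60, 0, 15, 0, 0, 0, 0], [60, 0, 0, 0, 0, 0, 0], [60, 0, 0, 0, 0, 0, 0]]}}

```text
t: 11.05
position: [533.2, -332.8, 56.8]
eef_rot: [[0.925, 0.006, 0.381], [-0.381, -0.005, 0.925], [0.008, -1.0, -0.002]]
contact_force: [-0.4, 0.3, -0.1]
opening: 65.3
```

```bash
python3 d.py 530.5 -331.5 29
```

```text
t 11.05 pos [ 533.2 -332.8   56.8] d tool [-3.2 27.8  0.2] open 65.3 F [-0.4  0.3 -0.1]
tilt turn [ 0.002 -0.     0.008] yaw z 67.6
```

>>> {"fn": "step_arm", "kwargs": {"targets": [[60, -4, 10, 0, 0.002, 0, 0.008], [60, 0, 10, 0, 0, 0, 0], [60, 0, 0, 0, 0, 0, 0], [60, 0, 0, 0, 0, 0, 0]]}}

```text
t: 11.45
position: [530.3, -332.1, 37.2]
eef_rot: [[0.925, 0.002, 0.381], [-0.381, -0.002, 0.925], [0.003, -1.0, -0.001]]
contact_force: [-0.0, -0.0, -0.1]
opening: 65.2
```

```bash
python3 d.py 530.5 -331.5 29
```

```text
t 11.45 pos [ 530.3 -332.1   37.2] d tool [-0.1  8.2  0.7] open 65.2 F [-0.  -0.  -0.1]
tilt turn [0.001 0.    0.003] yaw z 67.6
```

>>> {"fn": "step_arm", "kwargs": {"targets": [[60, 0, 7, 0, 0.001, 0, 0.003], [60, 0, 0, 0, 0, 0, 0], [60, 0, 0, 0, 0, 0, 0]]}}

```text
t: 11.75
position: [530.8, -332.3, 30.0]
eef_rot: [[0.925, 0.001, 0.381], [-0.381, 0.0, 0.925], [0.001, -1.0, 0.0]]
contact_force: [0.4, -0.4, 0.4]
opening: 65.7
```

>>> {"fn": "step_arm", "kwargs": {"targets": [[255, 0, 0, 0, 0, 0, 0], [255, 0, 0, 0, 0, 0, 0], [255, 0, 0, 0, 0, 0, 0], [255, 0, 0, 0, 0, 0, 0], [255, 0, 0, 0, 0, 0, 0]]}}

```text
t: 12.25
position: [531.0, -332.3, 30.6]
eef_rot: [[0.925, 0.001, 0.381], [-0.381, -0.0, 0.925], [0.001, -1.0, 0.0]]
contact_force: [0.4, 0.2, -0.2]
opening: 24.0
```

```bash
python3 d.py 530.5 -331.5 29
```

```text
t 12.25 pos [ 531.  -332.3   30.6] d tool [-0.7  1.6  0.6] open 24.0 F [ 0.4  0.2 -0.2]
tilt turn [-0.    -0.     0.001] yaw z 67.6
```

Knob gripped, with the TCP 30.6 mm above the lid origin. Lifting.

>>> {"fn": "step_arm", "kwargs": {"targets": [[255, 0, -15, 0, 0, 0, 0], [255, 0, -35, 0, 0, 0, 0], [255, 0, -40, 0, 0, 0, 0], [255, 0, -40, 0, 0, 0, 0], [255, 0, -30, 0, 0, 0, 0]]}}

```text
t: 12.75
position: [527.2, -330.2, 192.8]
eef_rot: [[0.925, -0.012, 0.381], [-0.381, 0.007, 0.925], [-0.013, -1.0, 0.002]]
contact_force: [1.1, -0.5, -1.4]
opening: 23.8
```

>>> {"fn": "step_arm", "kwargs": {"targets": [[255, 0, -5, 15, 0, 0, 0], [255, -10, 0, 35, 0, 0, 0], [255, -10, 0, 40, 0, 0, 0], [255, -10, 0, 40, 0, 0, 0], [255, -10, 0, 40, 0, 0, 0]]}}

```text
t: 13.25
position: [555.9, -160.2, 203.9]
eef_rot: [[0.919, -0.003, 0.395], [-0.395, -0.003, 0.919], [-0.001, -1.0, -0.004]]
contact_force: [0.8, 0.8, -1.0]
opening: 24.0
```

```bash
python3 d.py 587.5 -26.7 200
```

```text
t 13.25 pos [ 555.9 -160.2  203.9] d tool [-23.7   3.4 135.1] open 24.0 F [ 0.8  0.8 -1. ]
tilt turn [ 0.004  0.    -0.001] yaw z 66.7
```

>>> {"fn": "step_arm", "kwargs": {"targets": [[255, -7, 0, 35, 0, 0, 0], [255, -7, 0, 35, 0, 0, 0], [255, -5, 0, 25, 0, 0, 0], [255, 0, 0, 0, 0, 0, 0], [255, 0, 0, 0, 0, 0, 0]]}}

```text
t: 13.75
position: [572.9, -43.8, 200.1]
eef_rot: [[0.927, -0.012, 0.376], [-0.376, 0.008, 0.927], [-0.014, -1.0, 0.003]]
contact_force: [-0.2, -0.9, -1.2]
opening: 24.2
```

```bash
python3 d.py 587.5 -26.7 180
```

```text
t 13.75 pos [572.9 -43.8 200.1] d tool [ 7.3 20.  21.3] open 24.2 F [-0.2 -0.9 -1.2]
tilt turn [-0.003 -0.    -0.014] yaw z 67.9
```

>>> {"fn": "step_arm", "kwargs": {"targets": [[255, 7, 5, 20, -0.003, 0, -0.014], [255, 0, 0, 0, 0, 0, 0], [255, 0, 0, 0, 0, 0, 0], [255, 0, 0, 0, 0, 0, 0]]}}

```text
t: 14.15
position: [584.6, -31.8, 193.5]
eef_rot: [[0.924, -0.005, 0.381], [-0.381, -0.003, 0.924], [-0.003, -1.0, -0.005]]
contact_force: [-0.4, 0.7, -1.3]
opening: 24.0
```

```bash
python3 d.py 587.5 -26.7 180
```

```text
t 14.15 pos [584.6 -31.8 193.5] d tool [ 0.8 13.5  5.9] open 24.0 F [-0.4  0.7 -1.3]
tilt turn [ 0.005  0.    -0.003] yaw z 67.6
```

>>> {"fn": "step_arm", "kwargs": {"targets": [[255, 1, 5, 6, 0.005, 0, -0.003], [255, 0, 5, 0, 0, 0, 0], [255, 0, 0, 0, 0, 0, 0], [255, 0, 0, 0, 0, 0, 0]]}}

```text
t: 14.55
position: [587.1, -29.7, 182.5]
eef_rot: [[0.922, -0.001, 0.386], [-0.386, -0.001, 0.922], [-0.0, -1.0, -0.001]]
contact_force: [-0.3, -0.6, -1.3]
opening: 24.0
```

```bash
python3 - <<'E'
from h import *
a=save('scene','s4.png',(290,160,410,290),4)
E
python3 d.py 587.5 -26.7 170
```

```text
t 14.6 pos [586.9 -29.8 182.4] d tool [-0.7 12.4  3.1] open 23.9 F [ 0.3 -0.6 -0.9]
tilt turn [ 0.001 -0.    -0.   ] yaw z 67.3
```

View pics/s4.png

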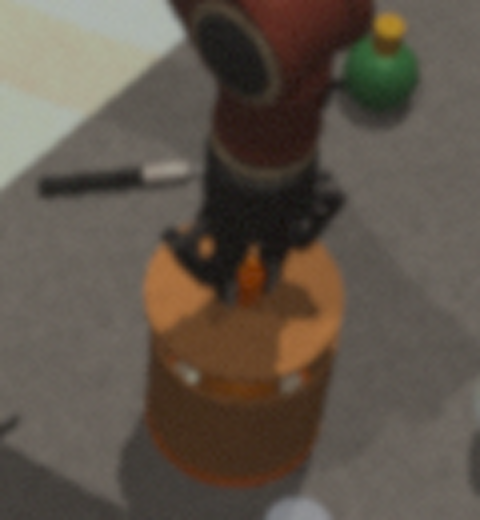

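The lid hangs level over the drum, its disc centred at about crop x 245. Checking that against projection before lowering.

```bash
python3 - <<'E'
from h import *
h=cv2.cvtColor(cv2.imread('pics/raw_s4.png'),cv2.COLOR_BGR2HSV)
for P in([587,-29.7,178],[587.5,-26.7,178]):
  q=[proj('scene',np.array(P)+[73*np.cos(a),73*np.sin(a),0]) for a in np.linspace(0,6.28,200)];print(P,np.min(q,0).round(1),np.max(q,0).round(1))
print('seen u',290+144/4,290+346/4)
E
```

```text
[587, -29.7, 178] [325.5 212.1] [375.6 254.6]
[587.5, -26.7, 178] [326.3 211.6] [376.4 254. ]
seen u 326.0 376.5
```

>>> {"fn": "step_arm", "kwargs": {"targets": [[255, -1, 5, 3, 0, 0, 0], [255, 0, 5, 0, 0, 0, 0], [255, 0, 0, 0, 0, 0, 0], [255, 0, 0, 0, 0, 0, 0]]}}

```text
t: 15.0
position: [587.2, -26.3, 171.6]
eef_rot: [[0.922, -0.001, 0.386], [-0.386, -0.001, 0.922], [-0.0, -1.0, -0.001]]
contact_force: [0.5, 0.7, -2.0]
opening: 24.1
```

```bash
python3 d.py 587.5 -26.7 165
```

```text
t 15.0 pos [587.2 -26.3 171.6] d tool [ 0.4  6.6 -0.3] open 24.1 F [ 0.5  0.7 -2. ]
tilt turn [ 0.001  0.    -0.   ] yaw z 67.3
```

>>> {"fn": "step_arm", "kwargs": {"targets": [[255, 0, 5, 0, 0, 0, 0], [255, 0, 5, 0, 0, 0, 0], [255, 0, 3, 0, 0, 0, 0], [255, 0, 0, 0, 0, 0, 0], [255, 0, 0, 0, 0, 0, 0]]}}

```text
t: 15.5
position: [587.2, -26.4, 157.4]
eef_rot: [[0.922, -0.001, 0.386], [-0.386, -0.001, 0.922], [-0.0, -1.0, -0.001]]
contact_force: [0.4, -0.7, -1.6]
opening: 24.2
```

```bash
python3 d.py 587.5 -26.7 145.6
```

```text
t 15.5 pos [587.2 -26.4 157.4] d tool [ 0.4 11.8 -0.2] open 24.2 F [ 0.4 -0.7 -1.6]
tilt turn [ 0.001 -0.    -0.   ] yaw z 67.3
```

>>> {"fn": "step_arm", "kwargs": {"targets": [[255, 0, 3, 0, 0, 0, 0], [255, 0, 3, 0, 0, 0, 0], [255, 0, 2, 0, 0, 0, 0], [255, 0, 2, 0, 0, 0, 0]]}}

```text
t: 15.9
position: [589.5, -26.0, 149.9]
eef_rot: [[0.922, 0.005, 0.386], [-0.386, -0.0, 0.922], [0.005, -1.0, 0.002]]
contact_force: [-0.8, -0.1, 3.8]
opening: 24.2
```

>>> {"fn": "step_arm", "kwargs": {"targets": [[255, 0, 3, 0, 0, 0, 0], [255, 0, 3, 0, 0, 0, 0], [255, 0, 3, 0, 0, 0, 0]]}}

```text
t: 16.2
position: [589.7, -26.0, 145.3]
eef_rot: [[0.922, 0.007, 0.387], [-0.387, -0.0, 0.922], [0.006, -1.0, 0.002]]
contact_force: [-8.0, 1.0, 28.5]
opening: 24.2
```

```bash
python3 d.py 587.5 -26.7 145.6
```

```text
t 16.2 pos [589.7 -26.  145.3] d tool [-1.8 -0.3 -1.5] open 24.2 F [-8.   1.  28.5]
tilt turn [-0.002  0.     0.006] yaw z 67.3
```

At 145.3 mm with 28 N reaction the lid is home. Easing off, then releasing and lifting.

>>> {"fn": "step_arm", "kwargs": {"targets": [[255, -1, 0, 0, 0, 0, 0.006], [60, 0, 0, 0, 0, 0, 0], [60, 0, 0, 0, 0, 0, 0], [60, 0, 0, 0, 0, 0, 0], [60, 0, 0, 0, 0, 0, 0]]}}

```text
t: 16.7
position: [588.1, -26.2, 143.5]
eef_rot: [[0.922, -0.001, 0.386], [-0.386, 0.001, 0.922], [-0.001, -1.0, 0.001]]
contact_force: [1.0, -1.0, 0.8]
opening: 65.2
```

>>> {"fn": "step_arm", "kwargs": {"targets": [[60, 0, -10, 0, 0, 0, 0], [60, 0, -25, 0, 0, 0, 0], [60, 0, -40, 0, 0, 0, 0], [60, -20, -20, 40, 0, 0, 0], [60, -20, 0, 40, 0, 0, 0]]}}

```text
t: 17.2
position: [583.3, 54.8, 242.5]
eef_rot: [[0.916, -0.002, 0.402], [-0.402, -0.004, 0.916], [-0.0, -1.0, -0.005]]
contact_force: [0.5, 0.8, -0.7]
opening: 65.2
```

>>> {"fn": "step_arm", "kwargs": {"targets": [[60, -20, 0, 40, 0, 0, 0], [60, -20, 0, 40, 0, 0, 0], [60, -20, 0, 40, 0, 0, 0], [60, 0, 0, 0, 0, 0, 0], [60, 0, 0, 0, 0, 0, 0]]}}

```text
t: 17.7
position: [575.6, 203.0, 247.6]
eef_rot: [[0.92, 0.005, 0.392], [-0.392, 0.003, 0.92], [0.004, -1.0, 0.005]]
contact_force: [0.1, -0.8, 0.7]
opening: 65.6
```

```bash
python3 - <<'E'
from h import *
a=save('scene','s5.png',(290,160,450,290),2.5);b=save('top','t5.png',(240,130,400,260),2.5)
c=cv2.imread('pics/s5.png');d=cv2.imread('pics/t5.png');cv2.imwrite('pics/f5.png',np.hstack([c,d]))
# side ellipse fit of disc
for n,im,box in(('scene',a,(315,190,395,270)),('top',b,(260,145,345,230))):
    x0,y0,x1,y1=box;h=cv2.cvtColor(im[y0:y1,x0:x1],cv2.COLOR_RGB2HSV);m=cv2.inRange(h,(5,90,115),(25,255,255))
    c,=sorted(cv2.findContours(m,0,1)[0],key=cv2.contourArea)[-1:]
    X,Y,W,H=cv2.boundingRect(c);print(n,'seen',X+x0,Y+y0,X+x0+W-1,Y+y0+H-1)
    for z in(142,148):
        q=np.array([proj(n,[587.5+73*np.cos(k),-26.7+73*np.sin(k),z]) for k in np.linspace(0,6.28,200)]);print(z,q.min(0).round(1),q.max(0).round(1))
E
python3 d.py 587.5 -26.7 200
```

```text
scene seen 327 228 375 260
142 [326.  218.3] [375.  260.1]
148 [326.1 217.2] [375.2 259.1]
top seen 284 156 329 211
142 [272.8 155.9] [330.1 212.7]
148 [272.7 155.4] [330.2 212.5]
t 17.8 pos [575.4 203.1 247.4] d tool [ 101.3   46.4 -206.8] open 65.3 F [ 0.5  0.3 -0.2]
tilt turn [-0.006  0.     0.003] yaw z 66.9
```

View pics/f5.png

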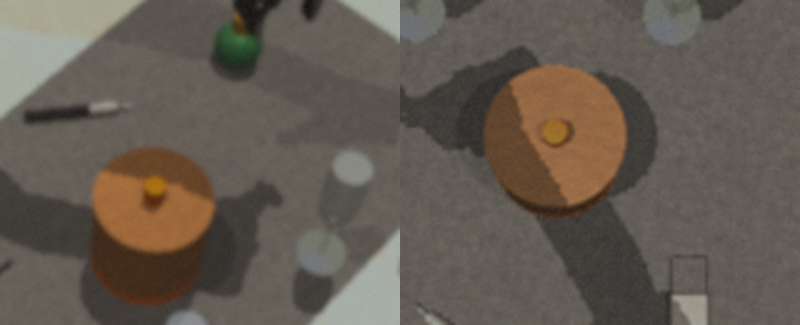

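The lid sits level and centred, with no gap at the catches. The seen disc edges (327..375, bottom 260) match the projection for z = 142 mm, which is home. The gripper is clear at z = 247 mm.

```bash
python3 -c "
from h import *
print(close_job())"
```

```text
the job is handed in; nothing more can be done
None
```

The amber flacon is packed in the drum, the lid is pressed home, and I handed the job in at about 18 s. `close_job` gives no verdict, so this rests on my own checks.

- **Flacon:** I gripped it by its cap and lowered it until the wrist force rose from about −1.5 to +0.8 N, showing the sprung pad carried it. I then opened the gripper partly. A picture taken afterwards showed it upright and within about 2 mm of the drum's axis.
- **Lid:** I carried the kraft lid by its knob and pressed it down. At 28 N reaction the tool was at z = 145.3 mm; fully home is 145.6 mm.
- **Last pictures:** They show the lid level and centred. In the scene view its disc edges match the projected home position to about 1 pixel. In the top view the shadow cut off the left edge of the colour mask, so that edge was judged by eye.
- **Bystanders:** The green flacon and the flutes look unmoved in the last crops. The tumbler and the spray bottle were outside those crops and the brush was only partly in view, but the arm made no contact with any of them that I saw. The gripper ended clear, at z = 247 mm.

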